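# Open the ink pot on the braked turntable

### The job

Raise the turntable's brake lever to its third notch, no further, and let go so that it holds there. Then lift the lid off the ink pot by its knob and set it down gently, knob up, on the empty square steel tray. Finally press the release button on the stand's sloping front until the lever has dropped all the way back down; leave the pot standing on the turntable and the other things undisturbed.

Things in the scene. Friction and masses are not known exactly. Their poses are not given: they have to be found in the camera images.
- stand: Grey turntable stand, fixed. Origin: centre of its underside; x from its sloping front (robot side) to its back, y left, z up. Housing 190 deep x 170 wide x 70 mm high, the front 65 mm sloping 40 degrees. Above it a round plate that does not turn, 184 mm in diameter, centred at x +10 mm, 91 to 112 mm high, overhangs the button. The brake lever is on its right (-y) side.
- brake (a joint): Lever angle, rad: 0 = down at rest, grows as the ball is raised, stop at 0.9. A ratchet catches it at 0.2, 0.4, 0.6 (third notch) and 0.8: raise it 0.03 to 0.1 past a notch, let go, and it settles back onto that notch. It cannot be lowered until the release button is pressed. Spring and weight pull it down with about 2 N at the ball; ratcheting adds about 2 N.
- lever_ball (a point): Centre of the black ball, 30 mm in diameter, on the free end of the 12 mm thick steel lever: grip it from above, fingers closing along the stand's y. 160 mm from the hinge axis; at rest on the robot's side of the hinge, 84 mm above the table (lever slopes up 0.15 rad).
- lever_hinge (a point): Point on the lever's hinge axis in the lever's plane: stand frame (50, -115, 60) mm. The axis is the stand's y. At lever angle q the ball is, in the stand's frame, at (50 - 160 cos(0.15+q), -115, 60 + 160 sin(0.15+q)) mm.
- release (a joint): Release button travel, m: 0 = out, 0.008 = fully in. It also moves by itself while the lever is ratcheted. From about 0.006 on the lever is free and drops to rest within a second; let the button out early and the lever catches on a lower notch. About 2 N to start, 5.5 N fully in, plus a little friction.
- button_top (a point): Top centre of the round black button, 32 mm across, 14 mm proud of the sloping front; when out at stand frame (-74.5, 0, 50.9) mm. Pressed along its axis, stand frame (0.643, 0, -0.766): forwards and down, 40 degrees from vertical. The plate's rim is above it (40 mm gap), so a vertical tool cannot reach it: come in along the axis, fingers shut, tool tilted about 40 degrees.
- pot: Round open steel ink pot, 80 mm in diameter, 65 mm high, loose, standing on the turntable plate. Origin: centre of its underside; z up.
- lid: Loose steel lid on the pot: a disc 86 mm in diameter, 5 mm thick, over a plug 66 mm in diameter, 7 mm deep, that drops into the pot's 72 mm mouth; black round knob 22 mm in diameter, 28 mm high, in the middle. Origin: centre of the plug's underside; z up through the knob; whole height 40 mm. About 80 g.
- lid_knob (a point): Centre of the top of the lid's knob, 40 mm above the lid's origin. Grip the knob with the TCP about 5 mm below it, so the fingertips clear the disc.
- tray: Flat empty square steel tray, fixed, 160 mm square, floor 4 mm thick, rim 8 mm high and 5 mm wide (lower than the lid's plug). Origin: centre of its underside; its inner floor is 4 mm above it. Stands to the left or to the right of the stand.
- jar: Bystander: white jar with black cap, 84 mm in diameter, 130 mm high. Origin: centre of its underside.
- tin_a: Bystander: ink tin, 72 mm in diameter, 50 mm high. Origin: centre of its underside.
- tin_b: Bystander: ink tin like the other, 72 mm in diameter, 50 mm high. Origin: centre of its underside.
- glue: Bystander: slim white glue bottle, 50 mm in diameter, 160 mm high. Origin: centre of its underside.
- knife: Bystander: palette knife lying flat, 200 mm long. Origin: underside, middle.
- brush: Bystander: brush lying flat, 160 mm long. Origin: underside, middle.
- brayer: Bystander: hand ink roller lying flat, roller 100 mm wide, 36 mm thick, handle behind it. Origin: on the table under the roller.
There are look-alikes about, which are no part of the job. Leave any brown or pink look-alike of the lid alone.

How it is judged:
By the outcome, as a careful person would: the job done as asked, in the order asked, and still so for the second after the job is handed in, with the robot touching nothing.
It also fails if it takes over 64 s, if anything falls off the work surface, if the arm or the gripper's body presses on something with over 40 N, if the wrist force passes 120 N, or if a joint passes its speed limit or range.

### The arm

A 7-joint arm with a two-finger parallel gripper is mounted at the origin on the work surface. World frame = base frame: x ahead of the robot, y to its left, z up, the work surface at z = 0. Lengths are in m, angles in rad, forces in N, time in s.
With the tool pointing down it reaches from about 0.35 to 0.9 m from the base axis. Payload 8.1 kg.
Tool frame: the origin (TCP) lies between the finger pads, 19 mm behind the fingertips; this is the grasp point; z points along the fingers, x is the direction in which the jaws open and shut, and the axes are right-handed (so a half turn about z gives the same grasp; the last joint's range is limited). The gripper opens to 92 mm and grips with 3 to 60 N. Pads are 19 mm wide; open, the fingers measure 130 mm over their backs; the gripper's body (75 mm by 190 mm) begins 47 mm behind the grasp point.
Start: joints at [-1.277, 0.434, 0.025, 1.573, -0.012, 1.134, -0.075], TCP at [0.242, 0.576, 0.246] pointing down, gripper open.
Joint ranges: [-2.62, 2.62], [-0.44, 2.09], [-1.27, 1.32], [0.08, 2.57], [-1.32, 4.46], [0.12, 2], [-2.74, 2.74]. Speed limits (rad/s): [2.22, 2.22, 3.01, 3.01, 3.14, 3.14, 3.14].

### API

Orientations are given as a rotation vector (axis times angle).
In Python, from cell import observe, eyes, ticket, finder gives the robot as it stands.
- The arm moves only by the tool arm_command, never from a script. Its argument "plan" is a list of rows, each an object with "translation": the shift along the tool's x, y, z scaled (see below), a list of three; "turn": the turn, a rotation vector about the tool's x, y, z scaled (see below), a list of three; "hand": the opening, from 0 (shut) to 1 (fully open). In form: [{"translation": [x, y, z], "turn": [wx, wy, wz], "hand": hand}, ...]. A call has 1 to 20 rows; each row is the pose to reach, as a shift and turn from the pose commanded when the call began, along the tool's axes at that moment; what a row does not reach only later rows make up. The controller multiplies each number of a shift by 120 mm and each number of a turn by pi/2 rad. A row lasts 1/8 s, in which the tool goes at most 62.5 mm and 10.7 degrees, less where a joint would pass 70% of its speed; a pose out of reach is approached as far as the arm can. A call with a number of a shift or a turn outside -1 to 1 is refused whole. A call with a gripper value outside its range is refused whole. The fingers move at their own pace and stop on an object; "squeeze" is the grip in N (left out, the last holds). Time passes only in rows, so rows that repeat a pose let the fingers close. It gives the time, the measured TCP pose, the force and the opening at its end, in the units of the state.
- observe(): the state, without advancing time (a new reading comes with each control period).
- eyes.get_image(name): name is "scene" or "top" or "wrist"; returns (picture, depth): 400x640x3 uint8, blue, green, red; 400x640 float32, m along the optical axis (not along the pixel's ray), 0 where there is no reading.
- eyes.calibration(name): a dict with "K" (3x3 intrinsics, pixels), "origin" and "attitude" of the camera in the world. Camera axes: x right, y down, z forward; pixel columns grow to the right and rows downward; lengths in m; the calibration is good to about 2 mm. A picture is of the moment at which its call begins: read the wrist's pose just before it. calibration takes no time and is no camera call; for the wrist camera it gives the pose at the moment of the call.
- ticket.sign_off(): hands the job in, once; it reports no verdict.
Trained networks look in the newest picture that a camera, given by its name, has taken for a name from the list of things; names that differ only in an ending like _2 or _b are one class to them, and where a whole thing is asked for, a point or a joint stands for the part that bears it (a point fixed in the world has none). Each returns a list of dicts, best first, with "score" (0 to 1); they miss things now and then, are a little off and sometimes report something else, mostly with a low value. They report only what shows in the picture. A call takes as long as a camera call. They do not tell look-alikes from the thing itself.
- finder.boxes_of(camera, name): "rect" ([left, top, right, bottom] in pixels, round what is visible of it).
The state is a dict: "clock": time; "joints": joint angles; "dq": joint speeds; "joint_efforts": joint torques, N m; "position": TCP position; "ee_rot": TCP orientation; "force": force on the tool from outside, world axes, zero at the start; "ft_torque": the same for the moment, N m; "width": opening from 0.0 (shut) to 1.0 (fully open).
Only numpy, scipy, OpenCV 4.12 (cv2) and the standard library are available. Lean on these libraries where they do the work, as an engineer would, in place of code of your own. Each camera call takes 0.05 s, during which the arm holds its last target. There are 200 camera calls.

## Working session

There is one attempt and no reset: what is moved stays moved. The work goes in short steps, Python scripts to look and compute and a tool call to move; the robot and the scene stay as the last step left them, time stands still between calls to the robot, and variables do not carry over. Pictures are saved under pics/ and viewed, and the job is handed in when it is done.

Besides the shell and the picture viewer there is one more tool, called after "Request:" as name(argument=value, ...), one argument or row to a line, values as JSON. arm_command: Moves the arm, as the interface text tells. Its arguments: {"type":"object","properties":{"plan":{"type":"array","items":{"type":"object","properties":{"translation":{"type":"array","items":{"type":"number"}},"turn":{"type":"array","items":{"type":"number"}},"hand":{"type":"number"}}}},"squeeze":{"type":"number"}},"required":["plan"]}

```bash
mkdir -p pics; ls; python3 - <<'E'
from cell import observe, eyes, finder
import cv2
s=observe();print(s)
for c in("scene","top"):
    im,d=eyes.get_image(c);cv2.imwrite(f"pics/{c}0.png",im)
    k=eyes.calibration(c);print(c,k)
    for n in("stand","lid","pot","tray","lever_ball","button_top"):
        print(n,[(r["rect"],round(r["score"],2)) for r in finder.boxes_of(c,n)][:4])
E
```

```text
pics
{'clock': 0.0, 'joints': array([-1.27661186,  0.43518078,  0.02499956,  1.57411468, -0.01158676,
        1.1339981 , -0.0751241 ]), 'dq': array([ 6.33307809e-05,  3.87202578e-04,  5.07306413e-04, -1.38171827e-05,
       -6.33243735e-04, -5.63308161e-05, -1.23578905e-03]), 'joint_efforts': array([-1.39799700e-03, -6.67866755e+01,  9.84391160e-01, -3.14473557e+01,
       -6.05462515e-02,  4.29730152e-02,  1.80437232e-04]), 'position': array([0.24141385, 0.5759616 , 0.24476469]), 'ee_rot': array([ 2.61496906e+00,  1.73933823e+00, -1.88098996e-03]), 'force': array([ 0.27993673,  0.30629743, -0.65605725]), 'ft_torque': array([-0.02897474, -0.00808132,  0.09171349]), 'width': 0.998696469164589}
scene {'K': array([[398.35338624,   0.        , 319.9312119 ],
       [  0.        , 398.35338624, 199.03120496],
       [  0.        ,   0.        ,   1.        ]]), 'origin': array([1.3248745 , 0.25031801, 0.6812619 ]), 'attitude': array([-1.39770443, -1.90357697,  1.02616696])}
stand [([279.7, 203.9, 390.0, 309.3], 0.85)]
lid [([394.0, 216.4, 422.8, 238.8], 0.94), ([319.2, 200.6, 359.0, 227.
[... 285 characters left out ...]
]
lever_ball [([275.4, 205.0, 320.8, 270.5], 0.71)]
button_top []
top {'K': array([[410.18005356,   0.        , 318.31565361],
       [  0.        , 410.18005356, 197.31386068],
       [  0.        ,   0.        ,   1.        ]]), 'origin': array([ 0.41402017, -0.00411062,  1.05932992]), 'attitude': array([-2.1611307 ,  2.10569043, -0.18586593])}
stand [([242.1, 134.4, 340.2, 235.3], 0.59), ([254.3, 243.7, 283.6, 323.9], 0.21)]
lid [([356.3, 191.2, 392.7, 222.9], 0.9), ([265.3, 150.7, 300.0, 186.0], 0.68), ([212.2, 249.4, 246.0, 280.3], 0.57)]
pot [([242.6, 137.9, 335.7, 239.4], 0.54)]
tray [([425.7, 215.8, 497.7, 286.4], 0.88)]
lever_ball [([317.3, 152.5, 335.6, 239.6], 0.74)]
button_top []
```

View pics/scene0.png

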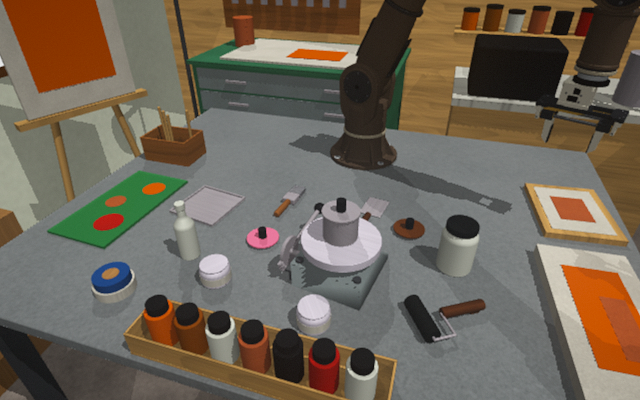

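View pics/top0.png

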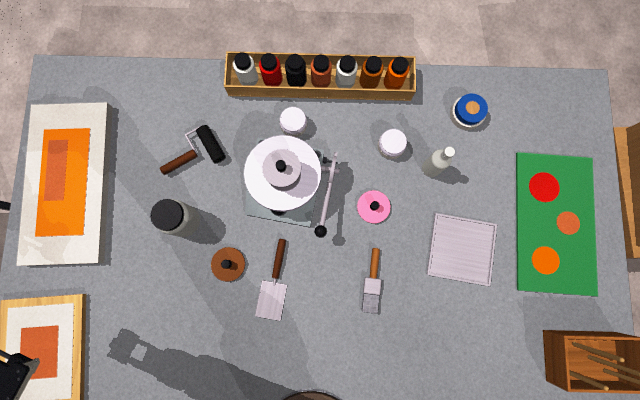

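The scene picture shows the real grey lid on the pot at (341,205). The look-alikes are pink at (263,237) and brown at (408,229). In the top view the real knob is at (281,166), the ball at (321,231), the tray at (462,249), with brown at (228,265) and pink at (374,206). The lid I want is the grey one on the pot.

```bash
cat > h.py <<'E'
import numpy as np, cv2
from cell import observe, eyes, finder
from scipy.spatial.transform import Rotation as R
from scipy.optimize import least_squares
def cloud(c):
    im,d=eyes.get_image(c);k=eyes.calibration(c);K=k["K"]
    v,u=np.mgrid[:400,:640]
    P=np.stack([(u-K[0,2])*d/K[0,0],(v-K[1,2])*d/K[1,1],d],-1)@R.from_rotvec(k["attitude"]).as_matrix().T+k["origin"]
    P[d==0]=np.nan
    return im,P
def circ(p):
    f=least_squares(lambda q:np.hypot(p[:,0]-q[0],p[:,1]-q[1])-q[2],[*p[:,:2].mean(0),.05],loss="soft_l1",f_scale=.002)
    return f.x
E
python3 - <<'E'
from h import *
for c,boxes in (("top",dict(stand=(235,125,350,245),ball=(310,218,333,243),tray=(420,205,505,295))),("scene",dict(stand=(270,190,400,310)))):
    im,P=cloud(c); dark=im.max(2)<60
    z=P[...,2]
    def sub(b): 
        m=np.zeros(z.shape,bool);m[b[1]:b[3],b[0]:b[2]]=1;return m
    m=sub(boxes["stand"])
    pl=m&(abs(z-.112)<.006); 
    cnt=max(cv2.findContours(pl.astype(np.uint8),0,1)[0],key=cv2.contourArea)[:,0]
    e=P[cnt[:,1],cnt[:,0]]; print(c,"plate n",pl.sum(),"z",np.median(z[pl]),"circ",circ(e))
    k=m&(z>.195)&(z<.22); print("knob",k.sum(),np.nanmean(P[k],0),np.nanpercentile(z[k],[5,95]))
    l=m&(z>.172)&(z<.19); 
    cnt=max(cv2.findContours(((l|k).astype(np.uint8)),0,1)[0],key=cv2.contourArea)[:,0]
    e=P[cnt[:,1],cnt[:,0]];print("lid",l.sum(),np.median(z[l]),circ(e))
    if c=="top":
        b=sub(boxes["ball"])&dark&(z>.07); p=P[b];p=p[~np.isnan(p[:,0])]
        f=least_squares(lambda q:np.linalg.norm(p-q,axis=1)-.015,[*p[:,:2].mean(0),.084],loss="soft_l1",f_scale=.002);print("ball",len(p),f.x,p[:,2].max(), p.mean(0))
        t=sub(boxes["tray"])&(z>.0025)&(z<.015); t=cv2.morphologyEx(t.astype(np.uint8),cv2.MORPH_OPEN,np.ones((3,3)))
        v,u=np.nonzero(t);pt=P[v,u,:2].astype(np.float32);print("tray",cv2.minAreaRect(pt*1000),np.median(P[v,u,2]))
        C=cv2.resize(im[125:325,190:510],None,fx=2.5,fy=2.5,interpolation=2);cv2.imwrite("pics/crop_top.png",C)
    else: cv2.imwrite("pics/crop_sc.png",cv2.resize(im[170:320,220:440],None,fx=3.5,fy=3.5,interpolation=2))
E
```

```text
top plate n 3274 z 0.1110406213023612 circ [0.63568693 0.0820984  0.09032704]
knob 92 [0.6286841  0.07768555 0.20771972] [0.19892995 0.21147643]
lid 1063 0.18109035716140898 [0.62976001 0.07831598 0.04182826]
ball 107 [ 0.50092834 -0.01191215  0.08315759] 0.10101473109674342 [ 0.50021103 -0.01130209  0.09413766]
tray ((472.1380920410156, -375.196044921875), (162.2832489013672, 159.88873291015625), 81.44788360595703) 0.0049300356834047765
scene plate n 2422 z 0.11132748837388312 circ [0.64174382 0.0825787  0.08899714]
knob 95 [0.63819796 0.07907177 0.20537571] [0.19659822 0.21031931]
lid 683 0.18132685429570872 [0.63368852 0.07812031 0.04051428]
```

View pics/crop_top.png

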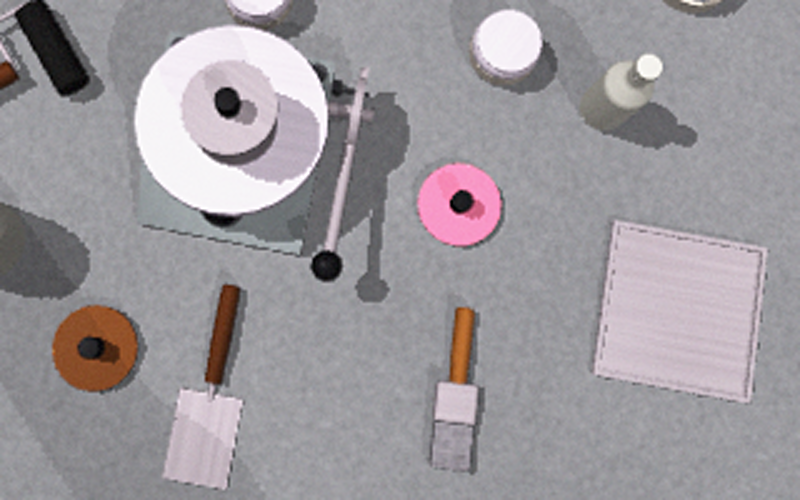

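View pics/crop_sc.png

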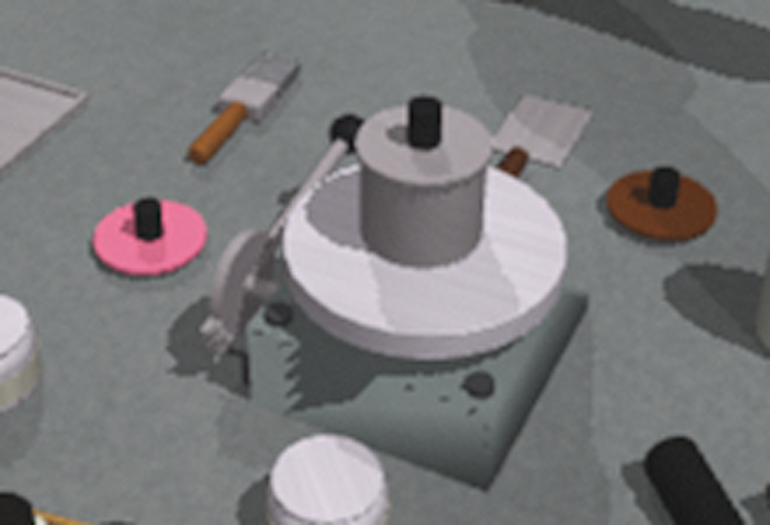

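The close crops confirm the choice. The grey lid sits on the pot on the plate, and the plate, ball, knob (top at about 0.210) and tray (160 mm) all match the sizes given. Stand yaw is about -9.7°. Moving over the ball now.

Request:
arm_command(
  plan=[
    {"translation":[-0.92,0.97,0],"turn":[0,0,0],"hand":0.8},
    {"translation":[-0.92,0.97,0],"turn":[0,0,0],"hand":0.8},
    {"translation":[-0.92,0.97,0],"turn":[0,0,0],"hand":0.8},
    {"translation":[-0.92,0.97,0],"turn":[0,0,0],"hand":0.8},
  ],
)

```text
clock: 1.3
position: [0.3081, 0.4269, 0.246]
ee_rot: [2.619, 1.733, 0.001]
force: [-0.2, 0.7, -0.1]
width: 0.801
```

Request:
arm_command(
  plan=[
    {"translation":[-0.92,0.97,0],"turn":[0,0,0],"hand":0.8},
    {"translation":[-0.92,0.97,0],"turn":[0,0,0],"hand":0.8},
    {"translation":[-0.92,0.97,0],"turn":[0,0,0],"hand":0.8},
    {"translation":[-0.92,0.97,0],"turn":[0,0,0],"hand":0.8},
  ],
)

```text
clock: 1.8
position: [0.372, 0.2814, 0.2458]
ee_rot: [2.619, 1.735, 0.001]
force: [-0.3, 0.5, -0.3]
width: 0.798
```

Request:
arm_command(
  plan=[
    {"translation":[-0.92,0.97,0],"turn":[0,0,0],"hand":0.8},
    {"translation":[-0.92,0.97,0],"turn":[0,0,0],"hand":0.8},
    {"translation":[-0.92,0.97,0],"turn":[0,0,0],"hand":0.8},
    {"translation":[-0.92,0.97,0],"turn":[0,0,0],"hand":0.8},
  ],
)

```text
clock: 2.3
position: [0.4367, 0.1354, 0.2457]
ee_rot: [2.618, 1.736, 0.001]
force: [0.1, 1.0, -0.3]
width: 0.8
```

Request:
arm_command(
  plan=[
    {"translation":[-0.7,0.8,0],"turn":[0,0,-0.144],"hand":0.8},
    {"translation":[-0.7,0.8,0],"turn":[0,0,-0.144],"hand":0.8},
    {"translation":[-0.7,0.8,0],"turn":[0,0,-0.144],"hand":0.8},
    {"translation":[-0.7,0.8,0],"turn":[0,0,-0.144],"hand":0.8},
    {"translation":[-0.7,0.8,0],"turn":[0,0,-0.144],"hand":0.8},
  ],
)

```text
clock: 2.92
position: [0.4912, 0.0242, 0.2453]
ee_rot: [-2.399, -2.027, -0.0]
force: [-0.1, 0.9, -0.4]
width: 0.801
```

```bash
cat >> h.py <<'E'
ps=np.radians(-9.7); xs=np.array([np.cos(ps),np.sin(ps),0]); ys=np.array([-np.sin(ps),np.cos(ps),0])
O=np.array([.637,.0823,0])-.01*xs
def S(x,y,z): return O+xs*x/1000+ys*y/1000+np.array([0,0,z/1000])
def down(jaw=ys): z=np.array([0,0,-1.]); return R.from_matrix(np.column_stack([jaw,np.cross(z,jaw),z]))
def go(*targets):
    s=observe();p=s["position"];r=R.from_rotvec(s["ee_rot"])
    print("t",round(s["clock"],2),"p",p.round(4),"f",s["force"].round(1),"w",round(s["width"],3))
    for T,rot in targets:
        print("tr",(r.inv().apply(T-p)/.12).round(3),"turn",((r.inv()*rot).as_rotvec()/(np.pi/2)).round(3),"world",np.round(T,4))
E
python3 - <<'E'
from h import *
print("model ball",S(50-160*np.cos(.15),-115,84))
for c in("wrist",):
    im,P=cloud(c);cv2.imwrite("pics/w1.png",im)
    dk=(im.max(2)<60)&(P[...,2]>.06)&(P[...,2]<.12)&(np.linalg.norm(P[...,:2]-[.501,-.012],axis=-1)<.03)
    p=P[dk];f=least_squares(lambda q:np.linalg.norm(p-q,axis=1)-.015,[*p[:,:2].mean(0),.084],loss="soft_l1",f_scale=.002);print(len(p),f.x,p.max(0),p.min(0))
go((np.array([.501,-.012,.084]),down()))
E
```

```text
model ball [ 0.50111025 -0.01113989  0.084     ]
666 [ 0.50192461 -0.01079343  0.08427983] [0.5150599  0.00390671 0.10002245] [ 0.48701638 -0.02300668  0.08447997]
t 2.98 p [0.4912 0.024  0.2454] f [0.2 0.4 0.7] w 0.8
tr [-0.283  0.131  1.345] turn [-0.    -0.     0.001] world [ 0.501 -0.012  0.084]
```

View pics/w1.png

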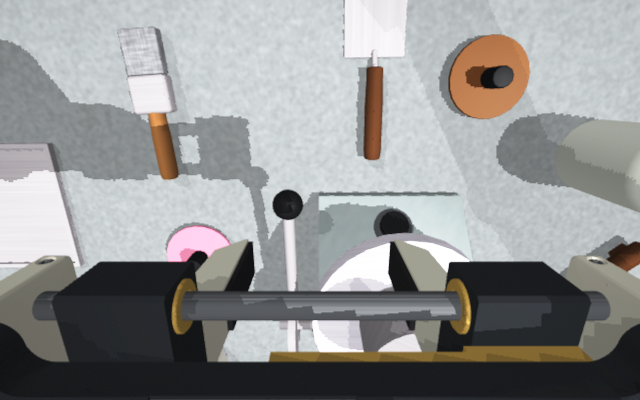

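The wrist view shows the ball at (287,205) with the lever running down from it, and the release button at (393,222). The wrist cloud puts the ball at (0.5019, -0.0108, 0.0843), which agrees with the stand model. Going down to grip it.

Request:
arm_command(
  plan=[
    {"translation":[-0.273,0.135,0.3],"turn":[0,0,0],"hand":0.75},
    {"translation":[-0.273,0.135,0.6],"turn":[0,0,0],"hand":0.75},
    {"translation":[-0.273,0.135,0.9],"turn":[0,0,0],"hand":0.75},
    {"translation":[-0.273,0.135,0.9],"turn":[0,0,0],"hand":0.75},
  ],
)

```text
clock: 3.48
position: [0.5001, -0.0121, 0.1357]
ee_rot: [-2.398, -2.024, 0.006]
force: [-0.6, 0.4, 0.4]
width: 0.748
```

Request:
arm_command(
  plan=[
    {"translation":[0,0,0.2],"turn":[0,0,0],"hand":0.75},
    {"translation":[0,0,0.44],"turn":[0,0,0],"hand":0.75},
    {"translation":[0,0,0.44],"turn":[0,0,0],"hand":0.75},
  ],
)

```text
clock: 3.85
position: [0.5016, -0.0126, 0.0848]
ee_rot: [-2.4, -2.025, 0.002]
force: [0.1, -0.6, -0.0]
width: 0.748
```

Request:
arm_command(
  plan=[
    {"translation":[0,0,0],"turn":[0,0,0],"hand":0.2},
    {"translation":[0,0,0],"turn":[0,0,0],"hand":0.2},
    {"translation":[0,0,0],"turn":[0,0,0],"hand":0.2},
    {"translation":[0,0,0],"turn":[0,0,0],"hand":0.2},
    {"translation":[0,0,0],"turn":[0,0,0],"hand":0.2},
    {"translation":[0,0,0],"turn":[0,0,0],"hand":0.2},
  ],
  squeeze=20,
)

```text
clock: 4.6
position: [0.5027, -0.0112, 0.0851]
ee_rot: [-2.4, -2.026, -0.004]
force: [0.7, 7.7, 2.6]
width: 0.311
```

```bash
python3 - <<'E'
from h import *
h=lambda q:S(50-160*np.cos(.15+q),-115,60+160*np.sin(.15+q))
p=observe()["position"]
d=p-h(0);print("offset",d)
go(*[(h(q)+d*0,down()) for q in (0,.1,.2,.3,.4,.5,.6,.655)])
E
```

```text
offset [ 1.62023555e-03 -7.46452119e-05  1.21547740e-03]
t 4.6 p [ 0.5027 -0.0112  0.0851] f [0.7 7.7 2.6] w 0.311
tr [-0.002 -0.013  0.01 ] turn [ 0.    -0.002  0.   ] world [ 0.5011 -0.0111  0.0839]
tr [-0.001  0.013 -0.12 ] turn [ 0.    -0.002  0.   ] world [ 0.5042 -0.0117  0.0996]
tr [-0.001  0.053 -0.248] turn [ 0.    -0.002  0.   ] world [ 0.5089 -0.0125  0.1149]
tr [-0.001  0.105 -0.371] turn [ 0.    -0.002  0.   ] world [ 0.515  -0.0135  0.1296]
tr [-0.     0.169 -0.487] turn [ 0.    -0.002  0.   ] world [ 0.5226 -0.0148  0.1436]
tr [-0.     0.244 -0.597] turn [ 0.    -0.002  0.   ] world [ 0.5315 -0.0163  0.1568]
tr [-0.     0.33  -0.699] turn [ 0.    -0.002  0.   ] world [ 0.5417 -0.0181  0.1691]
tr [ 0.     0.381 -0.751] turn [ 0.    -0.002  0.   ] world [ 0.5477 -0.0191  0.1753]
```

Request:
arm_command(
  plan=[
    {"translation":[0.01,0.01,-0.06],"turn":[0,0,0],"hand":0.2},
    {"translation":[0.01,0.026,-0.13],"turn":[0,0,0],"hand":0.2},
    {"translation":[0.01,0.045,-0.194],"turn":[0,0,0],"hand":0.2},
    {"translation":[0.01,0.066,-0.258],"turn":[0,0,0],"hand":0.2},
    {"translation":[0.01,0.09,-0.32],"turn":[0,0,0],"hand":0.2},
    {"translation":[0.01,0.118,-0.381],"turn":[0,0,0],"hand":0.2},
    {"translation":[0.01,0.149,-0.44],"turn":[0,0,0],"hand":0.2},
    {"translation":[0.01,0.182,-0.497],"turn":[0,0,0],"hand":0.2},
    {"translation":[0.01,0.218,-0.553],"turn":[0,0,0],"hand":0.2},
    {"translation":[0.01,0.257,-0.607],"turn":[0,0,0],"hand":0.2},
    {"translation":[0.01,0.299,-0.658],"turn":[0,0,0],"hand":0.2},
    {"translation":[0.01,0.343,-0.709],"turn":[0,0,0],"hand":0.2},
    {"translation":[0.01,0.343,-0.709],"turn":[0,0,0],"hand":0.2},
    {"translation":[0.01,0.343,-0.709],"turn":[0,0,0],"hand":0.2},
  ],
)

```text
clock: 6.35
position: [0.5426, -0.0178, 0.1703]
ee_rot: [-2.4, -2.024, -0.002]
force: [-1.5, 6.1, 3.5]
width: 0.313
```

```bash
python3 - <<'E'
from h import *
h=lambda q:S(50-160*np.cos(.15+q),-115,60+160*np.sin(.15+q))
p=observe()["position"]-O
print("q est",np.arctan2(p[2]-.06,.05-p@xs)-.15, np.hypot(p[2]-.06,.05-p@xs))
go(*[(h(q),down()) for q in (.6,.655)])
im,P=cloud("scene");cv2.imwrite("pics/s2.png",cv2.resize(im[130:320,220:440],None,fx=3,fy=3,interpolation=2))
E
```

```text
q est 0.609446463416447 0.16017549600836314
t 6.35 p [ 0.5426 -0.0178  0.1703] f [-1.5  6.1  3.5] w 0.313
tr [-0.004 -0.008  0.01 ] turn [-0.    -0.001 -0.   ] world [ 0.5417 -0.0181  0.1691]
tr [-0.004  0.044 -0.042] turn [-0.    -0.001 -0.   ] world [ 0.5477 -0.0191  0.1753]
```

View pics/s2.png

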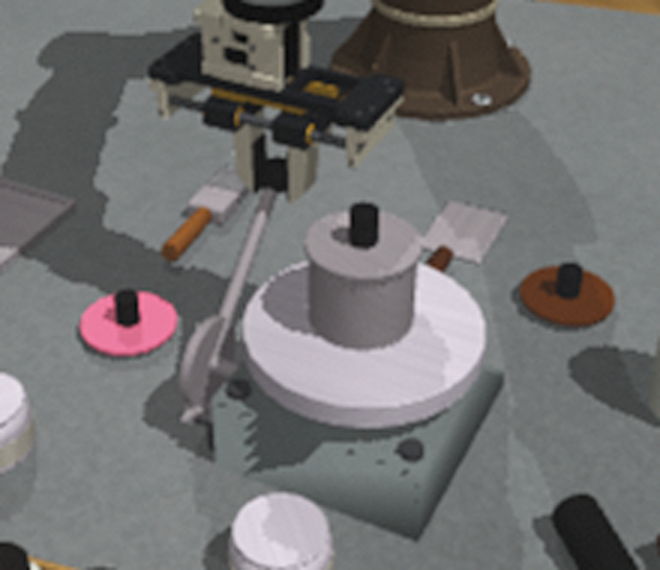

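The gripper holds the ball and the lever has followed it up, with an estimated q of 0.61. A little further, to about 0.665.

Request:
arm_command(
  plan=[
    {"translation":[0.01,0.028,-0.028],"turn":[0,0,0],"hand":0.2},
    {"translation":[0.01,0.054,-0.054],"turn":[0,0,0],"hand":0.2},
    {"translation":[0.01,0.054,-0.054],"turn":[0,0,0],"hand":0.2},
    {"translation":[0.01,0.054,-0.054],"turn":[0,0,0],"hand":0.2},
  ],
)

```text
clock: 6.9
position: [0.5483, -0.0186, 0.1761]
ee_rot: [-2.4, -2.023, 0.002]
force: [-4.0, 4.7, 0.7]
width: 0.311
```

```bash
python3 - <<'E'
from h import *
p=observe()["position"]-O
print("q est",np.arctan2(p[2]-.06,.05-p@xs)-.15, np.hypot(p[2]-.06,.05-p@xs),observe()["force"],observe()["width"])
E
```

```text
q est 0.660371394913341 0.16020797076188914 [-3.96413603  4.73368922  0.72626766] 0.3113892775722857
```

Request:
arm_command(
  plan=[
    {"translation":[0,0,0],"turn":[0,0,0],"hand":0.7},
    {"translation":[0,0,0],"turn":[0,0,0],"hand":0.7},
    {"translation":[0,0,0],"turn":[0,0,0],"hand":0.7},
    {"translation":[0,0,0],"turn":[0,0,0],"hand":0.7},
    {"translation":[0,0,-0.4],"turn":[0,0,0],"hand":0.7},
    {"translation":[0,0,-0.9],"turn":[0,0,0],"hand":0.7},
    {"translation":[0,-0.3,-0.95],"turn":[0,0,0],"hand":0.7},
    {"translation":[0,-0.3,-0.95],"turn":[0,0,0],"hand":0.7},
  ],
)

```text
clock: 7.9
position: [0.5128, -0.013, 0.2914]
ee_rot: [2.402, 2.024, 0.003]
force: [1.1, 0.1, -0.2]
width: 0.7
```

```bash
python3 - <<'E'
from h import *
im,P=cloud("wrist");cv2.imwrite("pics/w3.png",im)
z=P[...,2]
h=lambda q:S(50-160*np.cos(.15+q),-115,60+160*np.sin(.15+q))
dk=(im.max(2)<60)&(np.linalg.norm(P-h(.6),axis=-1)<.04)
p=P[dk]
if len(p)>20:
    f=least_squares(lambda q:np.linalg.norm(p-q,axis=1)-.015,h(.6),loss="soft_l1",f_scale=.002).x;print(len(p),f,h(.6));f=f-O
    print("q",np.arctan2(f[2]-.06,.05-f@xs)-.15)
for c in ("wrist","top"):
    if c=="top": im,P=cloud(c)
    k=(im.max(2)<70)&(P[...,2]>.195)&(P[...,2]<.216)&(np.linalg.norm(P[...,:2]-[.632,.078],axis=-1)<.03);q=P[k]
    if len(q)>10: print(c,"knob",len(q),q.mean(0),q.min(0),q.max(0))
go((np.array([.632,.078,.205]),down()))
E
```

```text
837 [ 0.54326889 -0.01735469  0.16864285] [ 0.54165534 -0.01807039  0.1690622 ]
q 0.604381644981795
t 8.0 p [ 0.514  -0.0132  0.2903] f [ 0.5 -0.  -0.1] w 0.702
tr [0.915 0.84  0.712] turn [ 0.    -0.    -0.001] world [0.632 0.078 0.205]
```

View pics/w3.png

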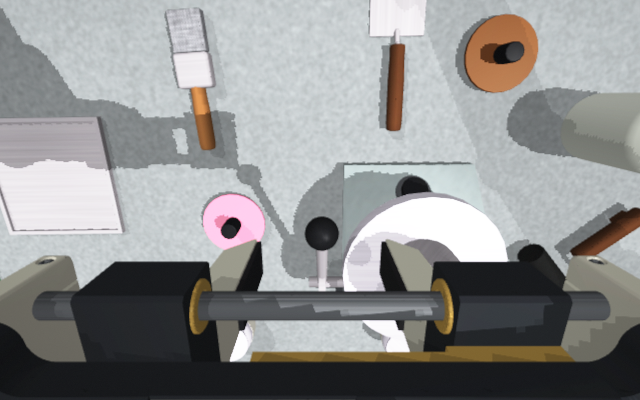

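The lever holds at q ≈ 0.604, the third notch (ball at (321,233) in the wrist view). Next I'll look at the knob from above.

Request:
arm_command(
  plan=[
    {"translation":[0.45,0.5,-0.3],"turn":[0,0,0],"hand":0.6},
    {"translation":[0.915,1.0,-0.3],"turn":[0,0,0],"hand":0.6},
    {"translation":[0.915,1.0,-0.3],"turn":[0,0,0],"hand":0.6},
    {"translation":[0.915,1.0,-0.3],"turn":[0,0,0],"hand":0.6},
    {"translation":[0.915,1.0,-0.3],"turn":[0,0,0],"hand":0.6},
  ],
)

```text
clock: 8.62
position: [0.6509, 0.0738, 0.325]
ee_rot: [-2.403, -2.023, 0.003]
force: [0.7, -0.2, -0.0]
width: 0.601
```

Request:
arm_command(
  plan=[
    {"translation":[0,0.3,-0.1],"turn":[0,0,0],"hand":0.6},
    {"translation":[0,0.3,-0.1],"turn":[0,0,0],"hand":0.6},
    {"translation":[0,0.3,-0.1],"turn":[0,0,0],"hand":0.6},
  ],
)

```text
clock: 9.0
position: [0.6856, 0.0676, 0.3381]
ee_rot: [-2.404, -2.022, 0.001]
force: [-1.0, -0.1, 0.4]
width: 0.6
```

```bash
python3 - <<'E'
from h import *
im,P=cloud("wrist");cv2.imwrite("pics/w4.png",im)
k=(im.max(2)<70)&(P[...,2]>.187)&(P[...,2]<.216)&(np.linalg.norm(P[...,:2]-[.632,.078],axis=-1)<.03)
cnt=max(cv2.findContours(k.astype(np.uint8),0,1)[0],key=cv2.contourArea)[:,0]
t=P[k&(P[...,2]>.206)]
print("knob",k.sum(),P[k].mean(0),"top",len(t),t.mean(0) if len(t) else 0, (t.min(0)+t.max(0))/2,t.max(0)-t.min(0))
go((np.array([*((t.min(0)+t.max(0))/2)[:2],.205]),down()))
E
```

```text
knob 547 [0.63017018 0.08035154 0.21006397] top 531 [0.6304529  0.08036054 0.21033162] [0.63073853 0.0803035  0.20948848] [0.02107854 0.02051861 0.00541599]
t 9.05 p [0.6854 0.0681 0.3382] f [-0.3  0.4  0.2] w 0.599
tr [ 0.023 -0.466  1.11 ] turn [-0.    -0.    -0.001] world [0.6307 0.0803 0.205 ]
```

View pics/w4.png

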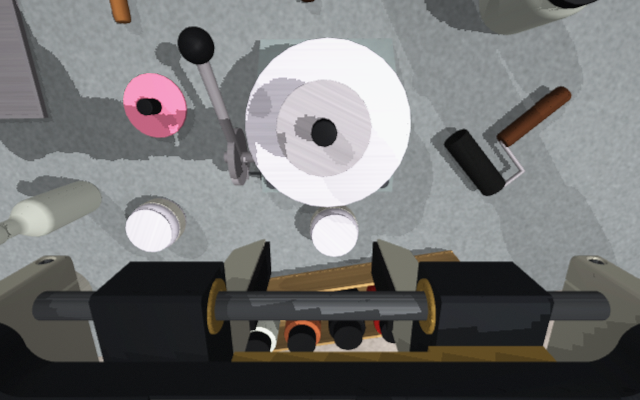

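The knob is at (323,132) in the wrist view and 21 mm across, so it is at (0.631, 0.080) with its top at 0.210. Gripping and lifting it.

Request:
arm_command(
  plan=[
    {"translation":[0.02,-0.464,0.3],"turn":[0,0,0],"hand":0.55},
    {"translation":[0.02,-0.464,0.7],"turn":[0,0,0],"hand":0.55},
    {"translation":[0.02,-0.464,0.9],"turn":[0,0,0],"hand":0.55},
    {"translation":[0.02,-0.464,0.9],"turn":[0,0,0],"hand":0.55},
  ],
)

```text
clock: 9.55
position: [0.6298, 0.0804, 0.2288]
ee_rot: [-2.401, -2.023, 0.005]
force: [0.1, 0.4, 0.5]
width: 0.553
```

Request:
arm_command(
  plan=[
    {"translation":[0,0,0.1],"turn":[0,0,0],"hand":0.55},
    {"translation":[0,0,0.2],"turn":[0,0,0],"hand":0.55},
    {"translation":[0,0,0.2],"turn":[0,0,0],"hand":0.55},
  ],
)

```text
clock: 9.93
position: [0.6314, 0.0803, 0.2055]
ee_rot: [-2.402, -2.024, 0.002]
force: [-0.3, 0.1, -0.1]
width: 0.549
```

```bash
python3 - <<'E'
from h import *
go((np.array([.631,.0798,.205]),down()))
E
```

```text
t 9.93 p [0.6314 0.0803 0.2055] f [-0.3  0.1 -0.1] w 0.549
tr [-0.004 -0.003  0.004] turn [-0.001  0.    -0.001] world [0.631  0.0798 0.205 ]
```

Request:
arm_command(
  plan=[
    {"translation":[0,0,0],"turn":[0,0,0],"hand":0.1},
    {"translation":[0,0,0],"turn":[0,0,0],"hand":0.1},
    {"translation":[0,0,0],"turn":[0,0,0],"hand":0.1},
    {"translation":[0,0,0],"turn":[0,0,0],"hand":0.1},
    {"translation":[0,0,0],"turn":[0,0,0],"hand":0.1},
  ],
  squeeze=15,
)

```text
clock: 10.55
position: [0.632, 0.0803, 0.2065]
ee_rot: [2.402, 2.024, 0.001]
force: [-0.1, 0.1, 2.3]
width: 0.233
```

Request:
arm_command(
  plan=[
    {"translation":[0,0,-0.04],"turn":[0,0,0],"hand":0.1},
    {"translation":[0,0,-0.08],"turn":[0,0,0],"hand":0.1},
    {"translation":[0,0,-0.16],"turn":[0,0,0],"hand":0.1},
    {"translation":[0,0,-0.3],"turn":[0,0,0],"hand":0.1},
    {"translation":[0,0,-0.5],"turn":[0,0,0],"hand":0.1},
    {"translation":[0,0,-0.65],"turn":[0,0,0],"hand":0.1},
    {"translation":[0,0,-0.65],"turn":[0,0,0],"hand":0.1},
  ],
)

```text
clock: 11.42
position: [0.6329, 0.0803, 0.2867]
ee_rot: [2.401, 2.023, 0.006]
force: [-0.1, -0.0, -1.8]
width: 0.234
```

```bash
python3 - <<'E'
from h import *
im,P=cloud("scene");cv2.imwrite("pics/s5.png",cv2.resize(im[110:320,180:440],None,fx=2.8,fy=2.8,interpolation=2))
go((np.array([.472,-.375,.2785]),down()),(np.array([.472,-.375,.039]),down()))
E
```

```text
t 11.47 p [0.6322 0.0803 0.2853] f [ 1.2  0.  -2.3] w 0.234
tr [-3.966 -0.671  0.052] turn [ 0.001 -0.    -0.001] world [ 0.472  -0.375   0.2785]
tr [-3.967 -0.675  2.048] turn [ 0.001 -0.    -0.001] world [ 0.472 -0.375  0.039]
```

View pics/s5.png

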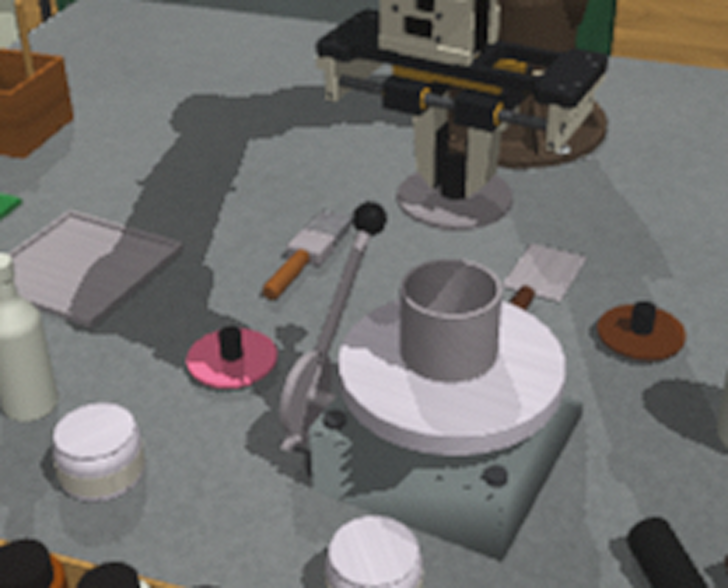

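The lid is off and level, and the pot still stands in place. Carrying the lid to the tray.

Request:
arm_command(
  plan=[
    {"translation":[-0.2,-0.03,0],"turn":[0,0,0],"hand":0.1},
    {"translation":[-0.5,-0.08,0],"turn":[0,0,0],"hand":0.1},
    {"translation":[-0.8,-0.13,0],"turn":[0,0,0],"hand":0.1},
    {"translation":[-0.99,-0.168,0],"turn":[0,0,0],"hand":0.1},
  ],
)

```text
clock: 11.98
position: [0.5904, -0.0365, 0.2838]
ee_rot: [-2.406, -2.02, 0.002]
force: [-0.2, -0.9, -1.4]
width: 0.233
```

Request:
arm_command(
  plan=[
    {"translation":[-0.25,-0.04,0],"turn":[0,0,0],"hand":0.1},
    {"translation":[-0.5,-0.08,0],"turn":[0,0,0],"hand":0.1},
    {"translation":[-0.75,-0.13,0],"turn":[0,0,0],"hand":0.1},
    {"translation":[-0.99,-0.168,0],"turn":[0,0,0],"hand":0.1},
  ],
)

```text
clock: 12.48
position: [0.5509, -0.1481, 0.2839]
ee_rot: [-2.402, -2.024, 0.0]
force: [-0.3, 0.7, -2.0]
width: 0.232
```

Request:
arm_command(
  plan=[
    {"translation":[-0.25,-0.04,0],"turn":[0,0,0],"hand":0.1},
    {"translation":[-0.5,-0.08,0],"turn":[0,0,0],"hand":0.1},
    {"translation":[-0.75,-0.13,0],"turn":[0,0,0],"hand":0.1},
    {"translation":[-0.99,-0.168,0],"turn":[0,0,0],"hand":0.1},
  ],
)

```text
clock: 12.98
position: [0.5108, -0.2616, 0.2839]
ee_rot: [-2.402, -2.023, 0.0]
force: [-0.2, -0.5, -2.0]
width: 0.238
```

Request:
arm_command(
  plan=[
    {"translation":[-0.25,-0.04,0],"turn":[0,0,0],"hand":0.1},
    {"translation":[-0.5,-0.08,0],"turn":[0,0,0],"hand":0.1},
    {"translation":[-0.75,-0.13,0],"turn":[0,0,0],"hand":0.1},
    {"translation":[-0.95,-0.168,0],"turn":[0,0,0],"hand":0.1},
    {"translation":[-0.99,-0.168,0],"turn":[0,0,0],"hand":0.1},
    {"translation":[-0.99,-0.168,0],"turn":[0,0,0],"hand":0.1},
  ],
)

```text
clock: 13.72
position: [0.4719, -0.3737, 0.2839]
ee_rot: [-2.402, -2.024, -0.001]
force: [-0.3, -0.1, -0.9]
width: 0.235
```

```bash
python3 - <<'E'
from h import *
im,P=cloud("top");cv2.imwrite("pics/t6.png",cv2.resize(im[150:350,330:570],None,fx=3,fy=3,interpolation=2))
im,P=cloud("scene");cv2.imwrite("pics/s6.png",cv2.resize(im[60:310,80:400],None,fx=2.4,fy=2.4,interpolation=2))
m=np.zeros(P.shape[:2],bool);m[180:235,150:260]=1
t=m&(P[...,2]>.0025)&(P[...,2]<.015);q=P[t][:,:2].astype(np.float32)
print(cv2.minAreaRect(q*1000))
go((np.array([.472,-.375,.041]),down()))
E
```

```text
((463.6971740722656, -396.8968505859375), (474.3924865722656, 207.7986297607422), 87.02992248535156)
t 13.82 p [ 0.4725 -0.3729  0.2841] f [ 0.2 -0.5  0.3] w 0.235
tr [-2.000e-02 -1.000e-03  2.025e+00] turn [-0.    -0.001  0.   ] world [ 0.472 -0.375  0.041]
```

View pics/s6.png

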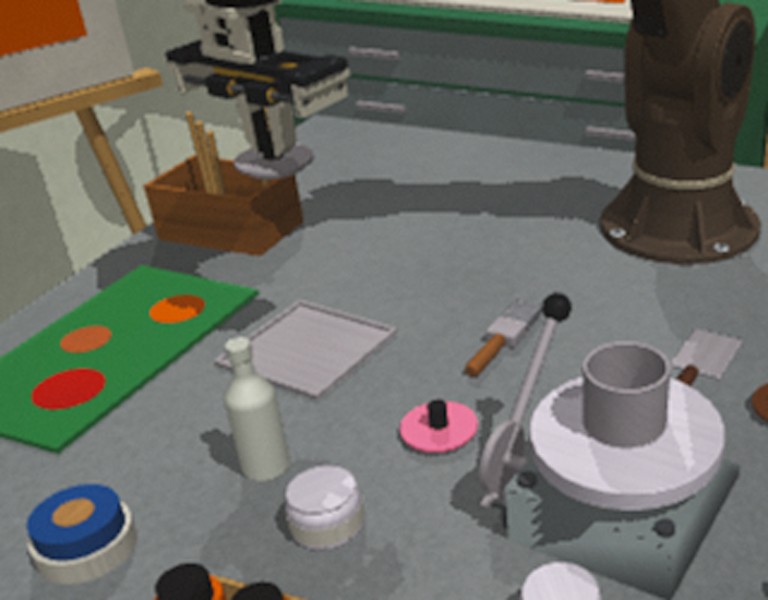

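The lid is held level above the tray (the scene rectangle fit merged the green mat, so I ignore it; the top fit matched 160 mm). Contact is expected at a TCP height of about 0.040, so I'll go down in two stages.

Request:
arm_command(
  plan=[
    {"translation":[-0.015,0,0.25],"turn":[0,0,0],"hand":0.1},
    {"translation":[-0.015,0,0.55],"turn":[0,0,0],"hand":0.1},
    {"translation":[-0.015,0,0.8],"turn":[0,0,0],"hand":0.1},
    {"translation":[-0.015,0,1.0],"turn":[0,0,0],"hand":0.1},
    {"translation":[-0.015,0,1.0],"turn":[0,0,0],"hand":0.1},
  ],
)

```text
clock: 14.45
position: [0.4712, -0.3741, 0.1627]
ee_rot: [-2.398, -2.024, 0.001]
force: [-0.3, 0.1, -0.4]
width: 0.235
```

Request:
arm_command(
  plan=[
    {"translation":[0,0,0.25],"turn":[0,0,0],"hand":0.1},
    {"translation":[0,0,0.5],"turn":[0,0,0],"hand":0.1},
    {"translation":[0,0,0.75],"turn":[0,0,0],"hand":0.1},
    {"translation":[0,0,0.88],"turn":[0,0,0],"hand":0.1},
    {"translation":[0,0,0.95],"turn":[0,0,0],"hand":0.1},
    {"translation":[0,0,0.95],"turn":[0,0,0],"hand":0.1},
    {"translation":[0,0,0.95],"turn":[0,0,0],"hand":0.1},
  ],
)

```text
clock: 15.32
position: [0.4719, -0.3765, 0.0513]
ee_rot: [2.402, 2.023, 0.001]
force: [0.1, -0.3, -1.0]
width: 0.238
```

Request:
arm_command(
  plan=[
    {"translation":[0,0,0.015],"turn":[0,0,0],"hand":0.1},
    {"translation":[0,0,0.03],"turn":[0,0,0],"hand":0.1},
    {"translation":[0,0,0.03],"turn":[0,0,0],"hand":0.1},
  ],
)

```text
clock: 15.7
position: [0.4713, -0.376, 0.0466]
ee_rot: [-2.403, -2.024, -0.0]
force: [0.6, -0.3, -1.5]
width: 0.232
```

Request:
arm_command(
  plan=[
    {"translation":[0,0,0.012],"turn":[0,0,0],"hand":0.1},
    {"translation":[0,0,0.024],"turn":[0,0,0],"hand":0.1},
    {"translation":[0,0,0.036],"turn":[0,0,0],"hand":0.1},
    {"translation":[0,0,0.036],"turn":[0,0,0],"hand":0.1},
    {"translation":[0,0,0.036],"turn":[0,0,0],"hand":0.1},
  ],
)

```text
clock: 16.32
position: [0.4714, -0.3761, 0.0423]
ee_rot: [-2.403, -2.024, -0.0]
force: [-0.1, 0.6, -1.3]
width: 0.233
```

Request:
arm_command(
  plan=[
    {"translation":[0,0,0.008],"turn":[0,0,0],"hand":0.1},
    {"translation":[0,0,0.012],"turn":[0,0,0],"hand":0.1},
    {"translation":[0,0,0.012],"turn":[0,0,0],"hand":0.1},
  ],
)

```text
clock: 16.7
position: [0.4713, -0.3761, 0.0409]
ee_rot: [-2.403, -2.024, -0.0]
force: [0.8, 0.6, -0.3]
width: 0.235
```

Request:
arm_command(
  plan=[
    {"translation":[0,0,0.008],"turn":[0,0,0],"hand":0.1},
    {"translation":[0,0,0.012],"turn":[0,0,0],"hand":0.1},
    {"translation":[0,0,0.012],"turn":[0,0,0],"hand":0.1},
  ],
)

```text
clock: 17.08
position: [0.4715, -0.3761, 0.0404]
ee_rot: [2.403, 2.024, 0.001]
force: [-2.9, 2.9, 11.5]
width: 0.234
```

```bash
python3 - <<'E'
from h import *
im,P=cloud("scene");cv2.imwrite("pics/s7.png",cv2.resize(im[120:260,140:300],None,fx=4,fy=4,interpolation=2))
go()
E
```

```text
t 17.12 p [ 0.4715 -0.3761  0.0405] f [-3.4  2.3 11.7] w 0.23
```

View pics/s7.png

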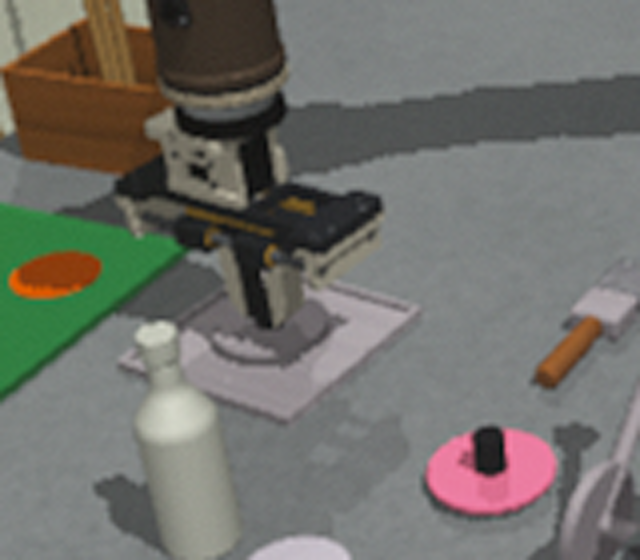

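The plug touched the floor at a TCP height of 0.0404, as expected. Easing off slightly, then letting go.

Request:
arm_command(
  plan=[
    {"translation":[0,0,-0.009],"turn":[0,0,0],"hand":0.1},
    {"translation":[0,0,-0.009],"turn":[0,0,0],"hand":0.1},
    {"translation":[0,0,-0.009],"turn":[0,0,0],"hand":0.5},
    {"translation":[0,0,-0.009],"turn":[0,0,0],"hand":0.5},
    {"translation":[0,0,-0.009],"turn":[0,0,0],"hand":0.5},
    {"translation":[0,0,-0.009],"turn":[0,0,0],"hand":0.5},
    {"translation":[0,0,-0.2],"turn":[0,0,0],"hand":0.5},
    {"translation":[0,0,-0.5],"turn":[0,0,0],"hand":0.5},
    {"translation":[0,0,-1.0],"turn":[0,0,0],"hand":0.5},
    {"translation":[0,0,-1.0],"turn":[0,0,0],"hand":0.0},
    {"translation":[0,0,-1.0],"turn":[0,0,0],"hand":0.0},
  ],
)

```text
clock: 18.5
position: [0.4714, -0.3758, 0.1593]
ee_rot: [2.402, 2.024, 0.001]
force: [-0.3, 0.3, -1.1]
width: 0.333
```

```bash
python3 - <<'E'
from h import *
im,P=cloud("scene");cv2.imwrite("pics/s8.png",cv2.resize(im[120:270,140:400],None,fx=3,fy=3,interpolation=2))
a=np.array([.643,0,-.766]); aw=xs*a[0]+np.array([0,0,a[2]]); aw/=np.linalg.norm(aw)
rot=R.from_matrix(np.column_stack([ys,np.cross(aw,ys),aw]))
B=S(-74.5,0,50.9)
for dist in (.12,.06,.03,0): print(dist,"tcp", (B-aw*(dist+.019)).round(4))
print("axis",aw,"rot",rot.as_rotvec())
go((B-aw*.139,rot),(B-aw*.139,down()))
E
```

```text
0.12 tcp [0.4656 0.1116 0.1574]
0.06 tcp [0.5036 0.1051 0.1114]
0.03 tcp [0.5227 0.1018 0.0884]
0 tcp [0.5417 0.0986 0.0655]
axis [ 0.63374238 -0.10832757 -0.7659215 ] rot [1.94400242 1.63990359 0.59705369]
t 18.55 p [ 0.471  -0.3754  0.1585] f [ 0.2 -0.   0.3] w 0.288
tr [ 3.992 -0.732  0.014] turn [-0.445 -0.    -0.001] world [0.4656 0.1116 0.1574]
tr [ 3.992 -0.732  0.014] turn [-0.001 -0.001 -0.001] world [0.4656 0.1116 0.1574]
```

View pics/s8.png

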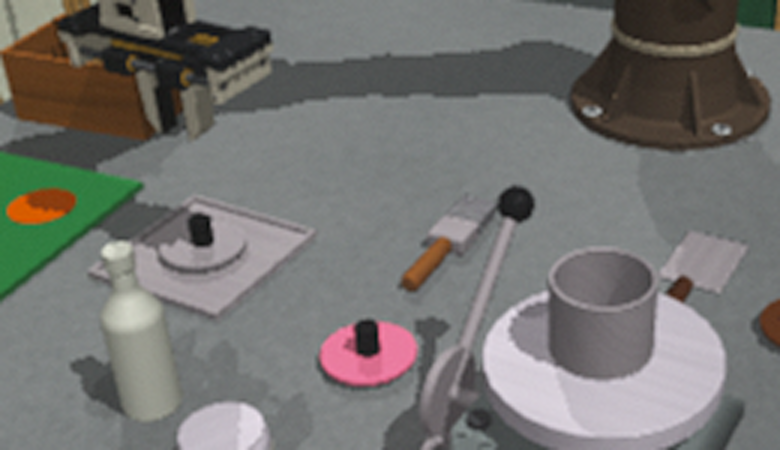

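The lid rests flat on the tray, knob up, and the lever is still raised. Next is the button. Tilting 46° and aiming 2 mm down-slope keeps the gripper body clear of the plate rim.

```bash
cat >> h.py <<'E'
T=np.radians(46); a46=xs*np.sin(T)-np.array([0,0,np.cos(T)])
rot46=R.from_matrix(np.column_stack([ys,np.cross(a46,ys),a46]))
ab=xs*.643-np.array([0,0,.766]); up=xs*.766+np.array([0,0,.643])
B=S(-74.5,0,50.9)-up*.002
def press(back,d=0): return B-a46*(.019+back)+ab*d
E
python3 - <<'E'
from h import *
print(press(.1),press(.1)[:2])
s=press(.1).copy();s[2]=.28;s-=xs*.03
go((s,down()))
E
```

```text
[0.46782033 0.11121841 0.13227835] [0.46782033 0.11121841]
t 18.55 p [ 0.471  -0.3754  0.1585] f [ 0.2 -0.   0.3] w 0.288
tr [ 3.993 -0.965 -1.007] turn [-0.001 -0.001 -0.001] world [0.4382 0.1163 0.28  ]
```

Request:
arm_command(
  plan=[
    {"translation":[0.2,0,-0.4],"turn":[0,0,0],"hand":0},
    {"translation":[0.4,0,-0.8],"turn":[0,0,0],"hand":0},
    {"translation":[0.8,-0.1,-1.0],"turn":[0,0,0],"hand":0},
    {"translation":[1.0,-0.24,-1.0],"turn":[0,0,0],"hand":0},
    {"translation":[1.0,-0.24,-1.0],"turn":[0,0,0],"hand":0},
  ],
)

```text
clock: 19.18
position: [0.4627, -0.2504, 0.2784]
ee_rot: [-2.397, -2.026, 0.0]
force: [0.6, -0.5, 0.0]
width: 0.002
```

Request:
arm_command(
  plan=[
    {"translation":[0.4,-0.1,0],"turn":[0,0,0],"hand":0},
    {"translation":[0.8,-0.2,0],"turn":[0,0,0],"hand":0},
    {"translation":[1.0,-0.24,0],"turn":[0,0,0],"hand":0},
    {"translation":[1.0,-0.24,0],"turn":[0,0,0],"hand":0},
  ],
)

```text
clock: 19.68
position: [0.4554, -0.1284, 0.2784]
ee_rot: [-2.399, -2.026, 0.002]
force: [-0.0, -0.7, 0.5]
width: 0.005
```

Request:
arm_command(
  plan=[
    {"translation":[0.4,-0.1,0],"turn":[0,0,0],"hand":0},
    {"translation":[0.8,-0.2,0],"turn":[0,0,0],"hand":0},
    {"translation":[1.0,-0.24,0],"turn":[0,0,0],"hand":0},
    {"translation":[1.0,-0.24,0],"turn":[0,0,0],"hand":0},
  ],
)

```text
clock: 20.18
position: [0.4477, -0.0063, 0.2788]
ee_rot: [-2.401, -2.026, 0.002]
force: [0.2, -0.2, -0.2]
width: 0.005
```

Request:
arm_command(
  plan=[
    {"translation":[0.4,-0.1,0],"turn":[0,0,0],"hand":0},
    {"translation":[0.8,-0.2,0],"turn":[0,0,0],"hand":0},
    {"translation":[1.0,-0.24,0],"turn":[0,0,0],"hand":0},
    {"translation":[1.0,-0.24,0],"turn":[0,0,0],"hand":0},
  ],
)

```text
clock: 20.68
position: [0.44, 0.1164, 0.2789]
ee_rot: [2.402, 2.025, -0.002]
force: [0.5, -0.2, -0.7]
width: 0.004
```

```bash
python3 - <<'E'
from h import *
print(observe()["joints"].round(2))
go((press(.1),rot46))
im,P=cloud("wrist");cv2.imwrite("pics/w9.png",im)
E
```

```text
[-0.53  0.12  0.18  1.93 -0.02  1.1   1.05]
t 20.68 p [0.44   0.1164 0.2789] f [ 0.5 -0.2 -0.7] w 0.004
tr [-0.002  0.236  1.222] turn [-0.511  0.001 -0.   ] world [0.4678 0.1112 0.1323]
```

View pics/w9.png

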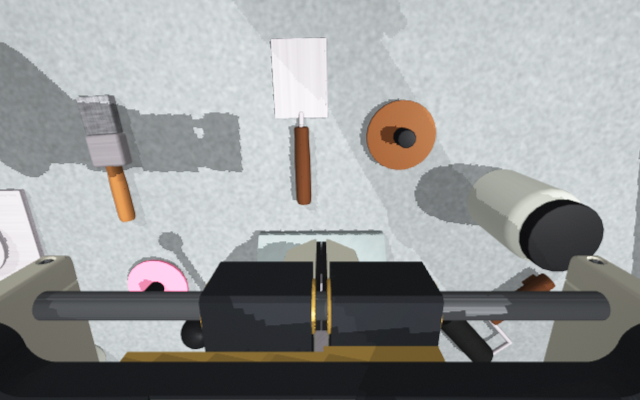

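Request:
arm_command(
  plan=[
    {"translation":[0,0,0],"turn":[-0.511,0,0],"hand":0},
    {"translation":[0,0,0],"turn":[-0.511,0,0],"hand":0},
    {"translation":[0,0,0],"turn":[-0.511,0,0],"hand":0},
    {"translation":[0,0,0],"turn":[-0.511,0,0],"hand":0},
    {"translation":[0,0,0],"turn":[-0.511,0,0],"hand":0},
    {"translation":[0,0,0],"turn":[-0.511,0,0],"hand":0},
  ],
)

```text
clock: 21.48
position: [0.4397, 0.1141, 0.2792]
ee_rot: [1.869, 1.571, 0.668]
force: [0.5, 0.7, 0.7]
width: 0.005
```

```bash
python3 - <<'E'
from h import *
print(observe()["joints"].round(2))
go((press(.1),rot46),(press(.05),rot46))
im,P=cloud("wrist");cv2.imwrite("pics/w10.png",im)
E
```

```text
[-0.7  -0.09 -0.19  2.46  1.19  0.73 -0.42]
t 21.48 p [0.4397 0.1141 0.2792] f [0.5 0.7 0.7] w 0.005
tr [ 0.018 -0.72   1.018] turn [ 0.001  0.002 -0.001] world [0.4678 0.1112 0.1323]
tr [ 0.02  -0.721  1.435] turn [ 0.001  0.002 -0.001] world [0.5033 0.1052 0.0975]
```

View pics/w10.png

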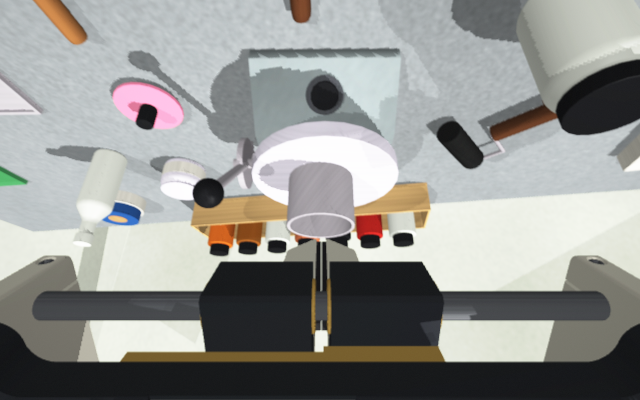

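The button shows clearly at (324,95), ahead of the plate. Going to the pre-press point and measuring the button on the way.

Request:
arm_command(
  plan=[
    {"translation":[0.018,-0.3,0.3],"turn":[0,0,0],"hand":0},
    {"translation":[0.018,-0.6,0.6],"turn":[0,0,0],"hand":0},
    {"translation":[0.018,-0.72,0.9],"turn":[0,0,0],"hand":0},
    {"translation":[0.018,-0.72,1.0],"turn":[0,0,0],"hand":0},
    {"translation":[0.018,-0.72,1.0],"turn":[0,0,0],"hand":0},
    {"translation":[0.018,-0.72,1.0],"turn":[0,0,0],"hand":0},
  ],
)

```text
clock: 22.28
position: [0.466, 0.1122, 0.1346]
ee_rot: [1.87, 1.572, 0.664]
force: [-1.1, 0.4, -0.4]
width: 0.006
```

```bash
python3 - <<'E'
from h import *
print(observe()["joints"].round(2))
go((press(.1),rot46),(press(.01),rot46),(press(0,.009),rot46))
im,P=cloud("wrist");cv2.imwrite("pics/w11.png",im)
k=(im.max(2)<60)&(np.linalg.norm(P-S(-74.5,0,50.9),axis=-1)<.025)
q=P[k]-O; 
if len(q)>20:
    d=q@ab-(S(-74.5,0,50.9)-O)@ab; q=q[abs(d)<.006]; l=np.c_[q@xs,q@ys,q[:,2]]*1000
    print(len(q),l.mean(0),l.min(0),l.max(0),"depth vs model",np.median(d))
E
```

```text
[-0.13  0.45 -0.85  2.57  1.8   1.03 -1.11]
t 22.27 p [0.466  0.1122 0.1346] f [-1.1  0.4 -0.4] w 0.006
tr [-0.006 -0.002  0.026] turn [ 0.     0.004 -0.   ] world [0.4678 0.1112 0.1323]
tr [-0.001 -0.003  0.776] turn [ 0.     0.004 -0.   ] world [0.5316 0.1003 0.0698]
tr [-0.001 -0.01   0.933] turn [ 0.     0.004 -0.   ] world [0.5444 0.0981 0.0559]
1035 [-74.98164716   2.51831935  51.38817204] [-86.14540055 -12.52937648  37.55198003] [-61.72727881  17.67282497  62.86610882] depth vs model -0.0009224766379443139
```

View pics/w11.png

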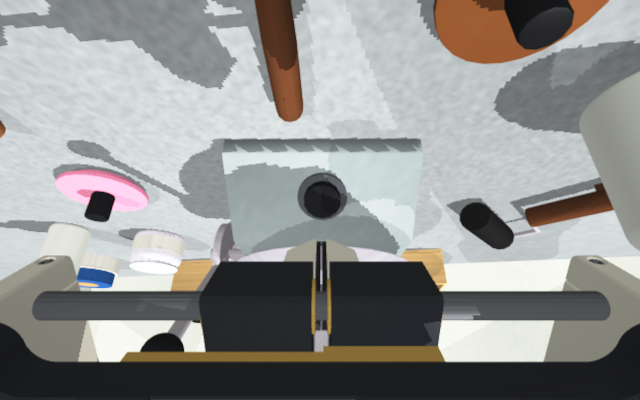

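The button is at (322,198), and its centre measures within 2.5 mm of the model. Joint 4 is near its limit, and moving forward should relax it.

Request:
arm_command(
  plan=[
    {"translation":[0.015,0,0.2],"turn":[0,0,0],"hand":0},
    {"translation":[0.015,0,0.4],"turn":[0,0,0],"hand":0},
    {"translation":[0.015,0,0.6],"turn":[0,0,0],"hand":0},
    {"translation":[0.015,0,0.72],"turn":[0,0,0],"hand":0},
    {"translation":[0.015,0,0.72],"turn":[0,0,0],"hand":0},
  ],
)

```text
clock: 22.95
position: [0.5279, 0.1057, 0.0757]
ee_rot: [1.867, 1.574, 0.67]
force: [-1.1, 0.6, -0.1]
width: 0.001
```

```bash
python3 - <<'E'
from h import *
print(observe()["joints"].round(3))
go((press(.0),rot46),(press(0,.009),rot46))
im,P=cloud("scene");cv2.imwrite("pics/s12.png",cv2.resize(im[120:310,230:430],None,fx=3,fy=3,interpolation=2))
E
```

```text
[-0.082  0.663 -0.746  2.5    2.043  1.106 -1.159]
t 22.95 p [0.5279 0.1057 0.0757] f [-1.1  0.6 -0.1] w 0.001
tr [-0.039 -0.01   0.145] turn [ 0.002  0.001 -0.   ] world [0.5387 0.0991 0.0628]
tr [-0.039 -0.018  0.219] turn [ 0.002  0.001 -0.   ] world [0.5444 0.0981 0.0559]
```

View pics/s12.png

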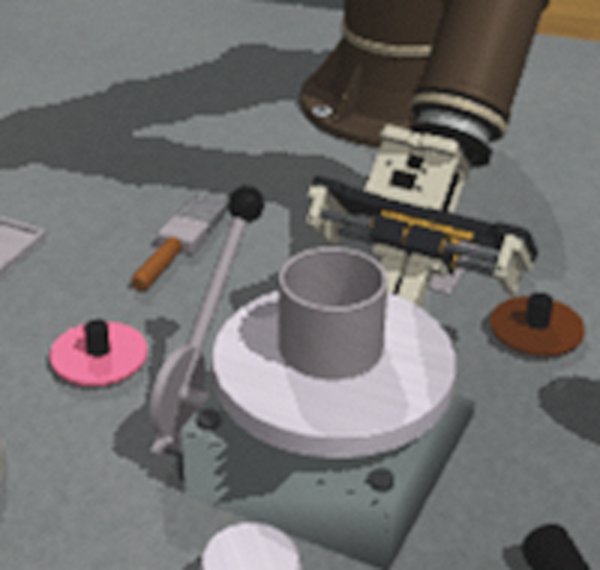

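Request:
arm_command(
  plan=[
    {"translation":[-0.02,-0.005,0.07],"turn":[0,0,0],"hand":0},
    {"translation":[-0.02,-0.01,0.14],"turn":[0,0,0],"hand":0},
    {"translation":[-0.02,-0.014,0.18],"turn":[0,0,0],"hand":0},
    {"translation":[-0.02,-0.016,0.205],"turn":[0,0,0],"hand":0},
    {"translation":[-0.02,-0.016,0.205],"turn":[0,0,0],"hand":0},
    {"translation":[-0.02,-0.016,0.205],"turn":[0,0,0],"hand":0},
    {"translation":[-0.02,-0.016,0.205],"turn":[0,0,0],"hand":0},
    {"translation":[-0.02,-0.016,0.205],"turn":[0,0,0],"hand":0},
  ],
)

```text
clock: 24.0
position: [0.543, 0.1002, 0.0556]
ee_rot: [1.87, 1.575, 0.669]
force: [-2.3, 0.4, 4.7]
width: 0.0
```

```bash
cat > lev.py <<'E'
from h import *
import sys
s=observe();print("axial force",s["force"]@ab,s["force"].round(1))
go((press(0,.009),rot46))
im,P=cloud("scene");cv2.imwrite(f"pics/{sys.argv[1]}.png",cv2.resize(im[120:310,230:430],None,fx=3,fy=3,interpolation=2))
E
python3 lev.py s13
```

```text
axial force -5.102166845231729 [-2.3  0.4  4.7]
t 24.0 p [0.543  0.1002 0.0556] f [-2.3  0.4  4.7] w 0.0
tr [-0.015  0.012  0.008] turn [ 0.     0.001 -0.001] world [0.5444 0.0981 0.0559]
```

View pics/s13.png

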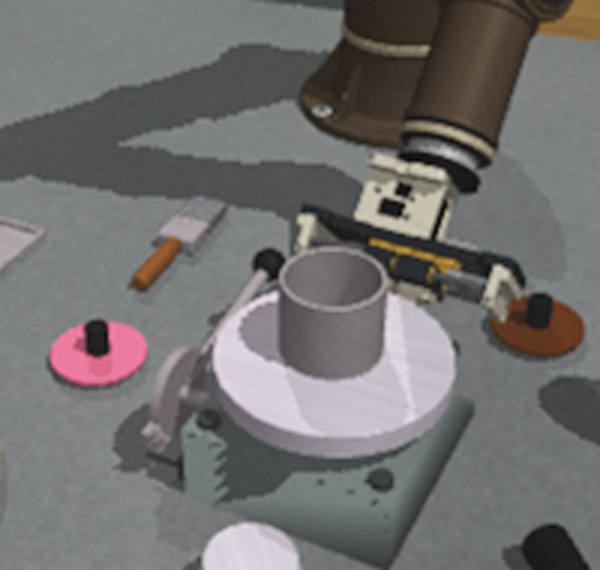

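The lever has dropped. I'll press a little deeper and hold for a second or more so it comes down fully.

Request:
arm_command(
  plan=[
    {"translation":[0,0,0.008],"turn":[0,0,0],"hand":0},
    {"translation":[0,0,0.012],"turn":[0,0,0],"hand":0},
    {"translation":[0,0,0.012],"turn":[0,0,0],"hand":0},
    {"translation":[0,0,0.012],"turn":[0,0,0],"hand":0},
    {"translation":[0,0,0.012],"turn":[0,0,0],"hand":0},
    {"translation":[0,0,0.012],"turn":[0,0,0],"hand":0},
    {"translation":[0,0,0.012],"turn":[0,0,0],"hand":0},
    {"translation":[0,0,0.012],"turn":[0,0,0],"hand":0},
    {"translation":[0,0,0.012],"turn":[0,0,0],"hand":0},
    {"translation":[0,0,0.012],"turn":[0,0,0],"hand":0},
  ],
)

```text
clock: 25.3
position: [0.5434, 0.1001, 0.0552]
ee_rot: [1.868, 1.576, 0.669]
force: [-11.6, -0.3, 16.2]
width: 0.005
```

```bash
python3 lev.py s14; python3 - <<'E'
from h import *
for c in("scene","top","wrist"):
    im,P=cloud(c)
    h=S(50-160*np.cos(.15),-115,84)
    p=P[(im.max(2)<60)&(np.linalg.norm(P-h,axis=-1)<.04)]
    if len(p)>15: print(c,len(p),least_squares(lambda q:np.linalg.norm(p-q,axis=1)-.015,h,loss="soft_l1",f_scale=.002).x,"rest",h)
E
```

```text
axial force -19.770747091984973 [-11.6  -0.3  16.2]
t 25.3 p [0.5434 0.1001 0.0552] f [-11.6  -0.3  16.2] w 0.005
tr [-0.015  0.012  0.004] turn [0.001 0.    0.   ] world [0.5444 0.0981 0.0559]
scene 66 [ 0.50453308 -0.01284916  0.0828488 ] rest [ 0.50111025 -0.01113989  0.084     ]
top 107 [ 0.50104756 -0.0119992   0.08300667] rest [ 0.50111025 -0.01113989  0.084     ]
```

View pics/s14.png

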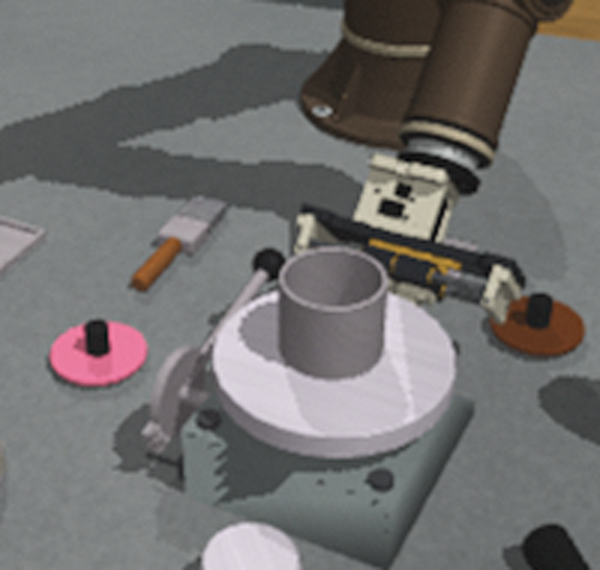

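The ball is back at its starting position (top camera 0.5010, -0.0120, 0.0830), and the button is bottomed. Backing off.

Request:
arm_command(
  plan=[
    {"translation":[0,0,-0.1],"turn":[0,0,0],"hand":0},
    {"translation":[0,0,-0.3],"turn":[0,0,0],"hand":0},
    {"translation":[0,0,-0.6],"turn":[0,0,0],"hand":0},
    {"translation":[0,0.3,-0.8],"turn":[0,0,0],"hand":0},
    {"translation":[0,0.6,-0.9],"turn":[0,0,0],"hand":0},
    {"translation":[0,0.6,-0.9],"turn":[0,0,0],"hand":0},
    {"translation":[0,0.6,-0.9],"turn":[0,0,0],"hand":0},
  ],
)

```text
clock: 26.38
position: [0.5161, 0.1043, 0.1808]
ee_rot: [1.871, 1.575, 0.668]
force: [0.8, -0.6, 0.2]
width: 0.005
```

```bash
python3 - <<'E'
from h import *
h=S(50-160*np.cos(.15),-115,84)
for c in("scene","top"):
    im,P=cloud(c);cv2.imwrite(f"pics/{c}9.png",im)
    p=P[(im.max(2)<60)&(np.linalg.norm(P-h,axis=-1)<.04)]
    if len(p)>15: print(c,len(p),least_squares(lambda q:np.linalg.norm(p-q,axis=1)-.015,h,loss="soft_l1",f_scale=.002).x)
go()
E
```

```text
scene 72 [ 0.50428653 -0.01252034  0.08313868]
top 110 [ 0.50096537 -0.01178863  0.08313972]
t 26.48 p [0.5158 0.1045 0.1798] f [-0.2  0.1 -0.7] w 0.007
```

View pics/scene9.png

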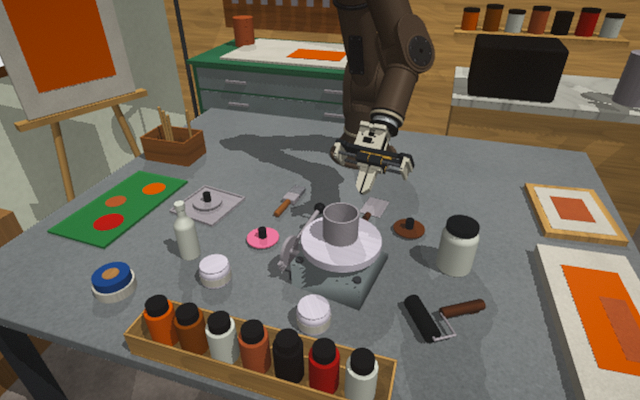

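View pics/top9.png

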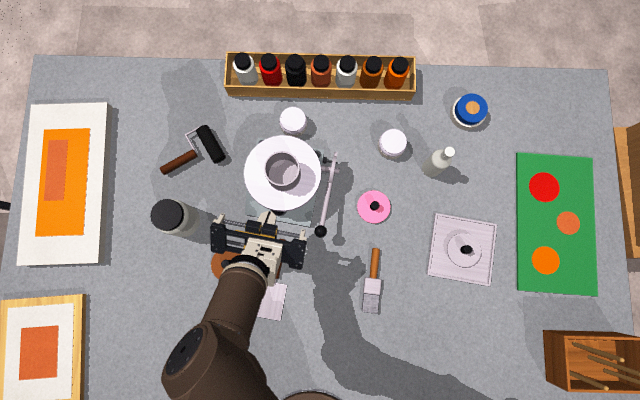

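The final pictures show the lid on the tray (knob at (466,250) in the top view), the pot on the plate at (282,170), the lever down with its ball at (321,231), and everything else unmoved. The robot is touching nothing.

```bash
python3 -c "
from cell import ticket;print(ticket.sign_off())"
```

```text
the job is handed in; nothing more can be done
None
```

The job is done in the order asked and handed in at about 26.5 s of the 64 s allowed.

- **Lever:** I raised it to about 0.66 rad and let go. It settled at a measured 0.604 rad, which is the third notch.
- **Lid:** I lifted it by its knob and set it on the steel tray, knob up. Contact came at the expected height, with about 12 N at most. The last pictures show it lying flat inside the rim.
- **Button:** I pressed it until it bottomed, at about 20 N, and held it there for more than a second. The top camera puts the lever ball at (0.501, -0.012, 0.083) after I backed off, the same as at the start.
- **Everything else:** The pot stands on the plate and the other things look where they were. The arm partly hides the brown look-alike and the palette knife in the last top picture, but the scene picture shows both in place. The arm was touching nothing at hand-in.

Four readings were off:
- The scene camera reads the ball about 3 mm further in x than the top camera.
- A scene-camera outline of the tray merged with the green mat, so I used the top-camera outline instead.
- The button measured about 2.5 mm to one side of the stand model, and I corrected for that before pressing.
- Joint 4 read 2.57 (rounded), which is its limit, just before the press. It dropped to 2.50 as I moved in, and I did not re-read it while backing off.

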